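# Set the component tester's range dial and start it

## Task

On the ivory component tester, push the orange tab of the black range dial sideways with a fingertip, without pinching it, until the tab points at the green mark. Only then press the red start button all the way down and let it come back up. Pick nothing up and leave the jars, tools and other things around where they are.

Things in the scene. Friction and masses are not known exactly. Their poses are not given: they have to be found in the camera images.
- tester: Ivory bench component tester, fixed, 220 (x) x 280 (y) x 55 mm high with a flat level top panel at z = 55 mm. Origin: centre of its underside, on the bench; z up. It stands turned by up to 20 degrees. In its frame the dial axis is at (-10, 45) mm and the start button at (-60, -98) mm. A small loose jar stands on the panel near (45, -100) mm.
- dial_axis (a point): Point on the dial's vertical turning axis, at panel height (z = 55 mm). The dial is a black disc of radius 48 mm whose top is 15 mm above the panel (z = 70 mm).
- dial (a joint): Angle of the range dial (rad) about the upward axis, counter-clockwise from above positive; at 0 the tab points along the tester's own +x (at the plain white tick). Stops at -2.3 and +2.3; it can only be turned through the front (+x) half, past 0, between them. Plain friction: it stays where it is left, and needs about 2 N on the tab. No detents.
- tab_mid (a point): Centre of the part of the tab to push on, 48 mm from the dial axis, 13 mm above the disc's top (z = 82 mm). The tab is an upright orange fin on the disc, 10 mm thick, running radially from 22 to 62 mm from the axis, 26 mm tall (z = 70 to 96 mm), with a white line along its top. Its flat sides face the turning directions: push on one side only.
- pointer (a point): Point the tab points at: straight out along the tab, 74 mm from the dial axis (the radius of the marks), turning with the dial.
- green_mark (a point): Centre of the flat green disc mark, 18 mm across, on the panel 74 mm from the dial axis. Six marks (green, blue, yellow, red, white, violet) lie around the dial at -110, -75, -40, 40, 75 and 110 degrees of dial angle; which colour is where changes.
- start (a joint): Travel of the red start button downwards (m): 0 up, 0.006 fully down; a spring returns it, 5 N holds it fully down.
- start_top (a point): Centre of the top of the round red start button (28 mm across), press straight down.
- flux_jar: Small white jar with yellow cap, 32 mm across, 34 mm tall, on the tester's panel; origin centre of its underside. Bystander: leave it where it is.
- paste_jar: White jar with black cap, 52 mm across, 45 mm tall; origin centre of its underside. Bystander: leave it where it is.
- cleaner_bottle: White bottle with blue cap, 56 mm across, 130 mm tall; origin centre of its underside. Bystander: leave it where it is.
- screwdriver: Blue-handled screwdriver, 170 mm long, lying along its x axis beside the tester. Bystander: leave it where it is.
- usb_stick: Red memory stick, about 47 x 17 x 9 mm; origin centre of its underside. Bystander: leave it where it is.
- board_clamp: Dark steel circuit-board clamp, 90 x 150 x 22 mm, brass screw at its -y end; origin centre of its underside. Bystander: leave it where it is.

How it is judged:
On the way, in this order (a step that is already met when the one before it is completed fails the run):
1. the tab is pushed with a finger ((contact force between the fingers and dial_c1 above 0.3 N or contact force between the fingers and dial_c2 above 0.3 N)), for 0.1 s.
2. the dial rests with its tab pointing at the green mark (horizontal distance between pointer and green_mark below 0.009 m and velocity of joint dial between -0.1 and 0.1 rad/s), for 0.2 s.
3. the start button is pressed down while the tab points at green (horizontal distance between pointer and green_mark below 0.009 m and value of joint start above 0.0045 m), for 0.05 s.
At the end, for the whole second after the job is handed in: The tab points at the green mark (the pointer point within 9 mm of the mark's centre, about 7 degrees), the start button has been pressed (at least 4.5 of its 6 mm) and is up again, the dial is at rest, and every bystander is within 25 mm of where it began (horizontal distance between pointer and green_mark below 0.009 m and value of joint start below 0.0015 m and velocity of joint dial between -0.05 and 0.05 rad/s and distance of each of flux_jar, paste_jar, cleaner_bottle, screwdriver, usb_stick, board_clamp from where it was at the start of the episode below 0.025 m); the robot touches nothing.
It fails at once if the tab is pinched between the fingers (both of its sides loaded at once) (contact force between the fingers and dial_c1 above 0.8 N and contact force between the fingers and dial_c2 above 0.8 N).
It fails at once if the start button is pressed while the tab is not at the green mark (value of joint start above 0.003 m and horizontal distance between pointer and green_mark above 0.011 m).
It fails at once if a bystander is shifted, lifted or carried by more than 25 mm (distance of any of flux_jar, paste_jar, cleaner_bottle, screwdriver, usb_stick, board_clamp from where it was at the start of the episode above 0.025 m).
It also fails if it takes over 42 s, if anything falls off the work surface, if the arm or the gripper's body presses on something with over 40 N, if the wrist force passes 120 N, or if a joint passes its speed limit or range.

## Robot

A 6-joint arm with a two-finger parallel gripper is mounted at the origin on the work surface. World frame = base frame: x ahead of the robot, y to its left, z up, the work surface at z = 0. Lengths are in m, angles in rad, forces in N, time in s.
With the tool pointing down it reaches from about 0.25 to 0.725 m from the base axis. Payload 4 kg.
Tool frame: the origin (TCP) lies on the front face of the gripper's body, between the roots of the fingers; the fingertips stand 73 mm ahead of it and the grasp point (between the pads) lies bot.tcp_to_grasp ahead of it (bot.tcp_to_grasp is the distance from the TCP to the grasp point, in m); z points along the fingers, y is the line along which they close (so a half turn about z gives the same grasp; the last joint's range is limited). The gripper opens to 85 mm and grips with 20 to 120 N. Pads are 22 mm wide; open, the fingers measure 114 mm over their backs; the gripper's body (76 mm by 85 mm) begins 54 mm behind the grasp point. The pads swing forward as they close: fully open they stand 13 mm farther back than shut.
Start: joints at [-1.325, 0.241, 0.005, 1.335, 0, 1.571], TCP at [0.122, -0.485, 0.304] pointing down, gripper open.
Joint ranges: [-2.72, 2.72], [-1.05, 1.87], [-1.09, 1.28], [-1.99, 2.15], [-1.42, 1.44], [-3.14, 3.14]. Speed limits (rad/s): [2.79, 2.79, 3.14, 3.14, 3.14, 3.14].

## Interface

Orientations are given as a unit quaternion [x, y, z, w].
In Python, from workcell import bot gives the robot as it stands.
- The arm moves only by the shell command python3 -m jog 'ROWS' [OPENING]. ROWS is JSON, one flat list of numbers, 6 for each row, row after row: the shift along the world's x, y, z scaled (see below), then the turn, a rotation vector about the world's x, y, z scaled (see below). In form: [tx, ty, tz, wx, wy, wz, tx, ty, tz, wx, wy, wz, ...]. A call has 1 to 10 rows; each row is the pose to reach, as a shift and turn from the pose commanded when the call began; what a row does not reach only later rows make up. The controller multiplies each number of a shift by 800 mm and each number of a turn by 2 rad. A row lasts 1/12 s, in which the tool goes at most 41.7 mm and 7.16 degrees, less where a joint would pass 70% of its speed; a pose out of reach is approached as far as the arm can. A call with a number of a shift or a turn outside -1 to 1 is refused whole. A call with a gripper value outside its range is refused whole. OPENING is the opening, from -1 (shut) to 1 (fully open), set as the call begins (- or left out, the last holds). The fingers move at their own pace and stop on an object; the grip force is fixed at half the most. Time passes only in rows, so rows that repeat a pose let the fingers close. It gives the time, the measured TCP pose, the force, the opening and the grip force at its end, in the units of the state.
- bot.get_obs(): the state, without advancing time (a new reading comes with each control period).
- bot.camera(name): name is "scene" or "side" or "wrist"; returns (picture, depth): 400x640x3 uint8, red, green, blue; 400x640 float32, m along the optical axis (not along the pixel's ray), 0 where there is no reading.
- bot.calibration(name): a dict with "intrinsics" (3x3 intrinsics, pixels), "dist" ([k1, k2, p1, p2, k3] as OpenCV has them; the pictures are not rectified), "pose" (4x4, takes a point from camera to world coordinates). Camera axes: x right, y up, looking along -z (the intrinsics and any distortion apply to the point x, -y, -z); pixel columns grow to the right and rows downward; lengths in m; the calibration is good to about 2 mm. A picture is of the moment at which its call begins: read the wrist's pose just before it. calibration takes no time and is no camera call; for the wrist camera it gives the pose at the moment of the call.
- bot.job_done(): hands the job in; it is judged then, once.
Trained networks look in the newest picture that a camera, given by its name, has taken for a name from the list of things; names that differ only in an ending like _2 or _b are one class to them, and where a whole thing is asked for, a point or a joint stands for the part that bears it (a point fixed in the world has none). Each returns a list of dicts, best first, with "confidence" (0 to 1); they miss things now and then, are a little off and sometimes report something else, mostly with a low value. They report only what shows in the picture. A call takes as long as a camera call.
- bot.find_in(label, camera): "at" ([x, y, z] in m, in the coordinates of the camera as it stood for that picture, good to about 4 mm: the middle of the surface that is visible of it).
- bot.tip_of(label, camera): "at" ([x, y, z] in m, in the coordinates of the camera as it stood for that picture, good to about 4 mm: a listed point, or the origin of a listed thing).
The state is a dict: "clock": time; "joint_pos": joint angles; "joint_vel": joint speeds; "tau": joint torques, N m; "eef_pos": TCP position; "tool_rot": TCP orientation; "ft_force": force on the tool from outside, world axes, zero at the start; "ft_torque": the same for the moment, N m; "grip_width": finger opening in m; "grasp_force": force on a finger pad.
Only numpy, scipy, OpenCV 4.12 (cv2) and the standard library are available. Lean on these libraries where they do the work, as an engineer would, in place of code of your own. Each camera call takes 0.05 s, during which the arm holds its last target. There are 200 camera calls.

## Working session

There is one attempt and no reset: what is moved stays moved. The work goes in short steps, Python scripts to look and compute and a shell command to move; the robot and the scene stay as the last step left them, time stands still between calls to the robot, and variables do not carry over. Pictures are saved under pics/ and viewed, at most 10 in all, crops included, and the job is handed in when it is done.

```bash
mkdir -p pics; cat > h.py <<'E'
import numpy as np, cv2
from workcell import bot
def w(cam,p):
    T=np.array(bot.calibration(cam)["pose"]); return (T@np.r_[p,1])[:3]
def tips(cam,labels,f=None):
    for l in labels:
        r=(f or bot.tip_of)(l,cam)
        print(cam,l,[(np.round(w(cam,d["at"]),3).tolist(),round(d["confidence"],2)) for d in r[:2]])
def shot(cam,name):
    im,d=bot.camera(cam); cv2.imwrite(f"pics/{name}.png",im[:,:,::-1]); np.save(f"pics/{name}.npy",d); return im,d
E
python3 - <<'E'
from h import *
o=bot.get_obs(); print(o["eef_pos"],o["tool_rot"],o["clock"],bot.tcp_to_grasp)
L=["tester","dial_axis","tab_mid","pointer","green_mark","start_top","flux_jar"]
for c in ["scene","side"]:
    shot(c,c+"0"); tips(c,L)
tips("scene",["paste_jar","cleaner_bottle","screwdriver","usb_stick","board_clamp"])
print(bot.get_obs()["clock"])
E
```

```text
[ 0.12153749 -0.48449939  0.30301051] [ 9.92458550e-01  1.22576215e-01 -1.26259485e-04 -1.04008267e-03] 0.0 0.0539
scene tester [([0.587, -0.015, -0.003], 0.68)]
scene dial_axis [([0.57, 0.028, 0.055], 0.78), ([0.64, -0.094, 0.054], 0.64)]
scene tab_mid [([0.615, 0.053, 0.082], 0.79)]
scene pointer [([0.636, 0.064, 0.051], 0.92)]
scene green_mark [([0.599, -0.038, 0.054], 0.58)]
scene start_top [([0.545, -0.12, 0.078], 0.5), ([0.586, -0.014, 0.001], 0.27)]
scene flux_jar [([0.644, -0.094, 0.054], 0.45), ([0.62, 0.332, 0.003], 0.43)]
side tester [([0.585, -0.015, 0.0], 0.96)]
side dial_axis [([0.563, 0.033, 0.057], 0.78), ([0.546, -0.117, 0.078], 0.47)]
side tab_mid [([0.61, 0.05, 0.085], 0.91), ([0.595, -0.039, 0.056], 0.28)]
side pointer [([0.631, 0.06, 0.054], 0.56)]
side green_mark [([0.598, -0.039, 0.059], 0.46)]
side start_top [([0.545, -0.117, 0.078], 0.5)]
side flux_jar [([0.642, -0.097, 0.055], 0.47)]
scene paste_jar [([0.574, 0.225, 0.002], 0.97)]
scene cleaner_bottle [([0.616, 0.333, 0.001], 0.85)]
scene screwdriver [([0.61, -0.229, -0.001], 0.77), ([0.569, 0.032, 0.054], 0.42)]
scene usb_stick [([0.467, 0.183, -0.001], 0.57)]
scene board_clamp [([0.698, -0.316, 0.001], 0.76)]
1.05
```

View pics/scene0.png

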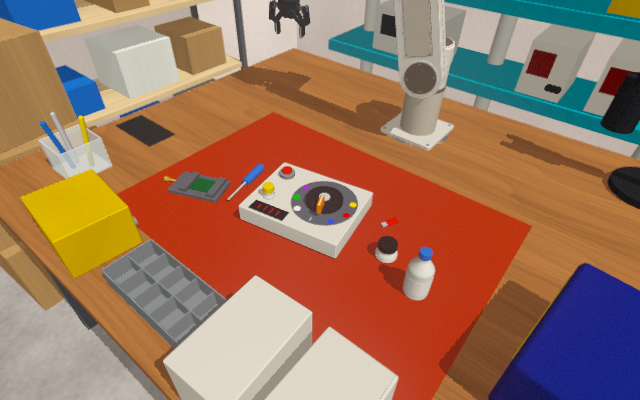

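The scene view shows the tester with its dial near (320,203) and the tab pointing outwards, close to the white tick. Green is at (296,197) between violet and white, so it is the -75° mark. The red button is at (287,172) and the jar at (268,188). The network positions agree: tester yaw is about 10°, the tab is at about +16°, and the turn needed is about 91° clockwise.

I'll move above the start of the push with the gripper shut.

```bash
python3 -m jog '[0.55,0.65,0,0,0,0, 0.55,0.65,0,0,0,0, 0.55,0.65,0,0,0,0, 0.55,0.65,0,0,0,0, 0.55,0.65,0,0,0,0, 0.55,0.65,0,0,0,0, 0.55,0.65,0,0,0,0, 0.55,0.65,0,0,0,0, 0.55,0.65,0,0,0,0, 0.55,0.65,0,0,0,0]' -1
python3 -c "
from workcell import bot
print(bot.get_obs()['joint_pos'])"
```

```text
clock: 1.88
eef_pos: [0.3918, -0.1651, 0.3043]
tool_rot: [0.992, 0.123, 0.0, 0.0]
ft_force: [0.1, -1.2, 0.2]
grip_width: 0.0003
grasp_force: 0.0
[-3.98706342e-01  9.14537696e-02 -1.75041391e-01  1.30319169e+00
 -1.16496524e-04  2.49704106e+00]
```

```bash
python3 -m jog '[0.25,0.33,0,0,0,0.89, 0.25,0.33,0,0,0,0.89, 0.25,0.33,0,0,0,0.89, 0.25,0.33,0,0,0,0.89, 0.25,0.33,0,0,0,0.89, 0.25,0.33,0,0,0,0.89, 0.25,0.33,0,0,0,0.89, 0.25,0.33,0,0,0,0.89, 0.25,0.33,0,0,0,0.89, 0.25,0.33,0,0,0,0.89]'
python3 - <<'E'
from h import *
o=bot.get_obs(); print(o["joint_pos"],o["eef_pos"],o["tool_rot"])
shot("wrist","w1"); tips("wrist",["dial_axis","tab_mid","pointer","green_mark","start_top","tester"])
E
```

```text
clock: 2.72
eef_pos: [0.5918, 0.0996, 0.3022]
tool_rot: [0.73, 0.684, -0.001, -0.0]
ft_force: [-0.3, 0.0, -0.4]
grip_width: 0.0001
grasp_force: 0.0
[1.66773601e-01 4.45600670e-01 2.93768019e-01 1.42066265e+00
 1.71525721e-05 1.80262147e+00] [0.59182719 0.09963054 0.30223942] [ 7.29727662e-01  6.83737389e-01 -7.02969041e-04 -4.77009706e-04]
wrist dial_axis [([0.564, 0.03, 0.061], 0.71)]
wrist tab_mid [([0.609, 0.047, 0.084], 0.84)]
wrist pointer [([0.628, 0.061, 0.061], 0.89)]
wrist green_mark []
wrist start_top []
wrist tester [([0.579, -0.018, 0.003], 0.82)]
```

View pics/w1.png

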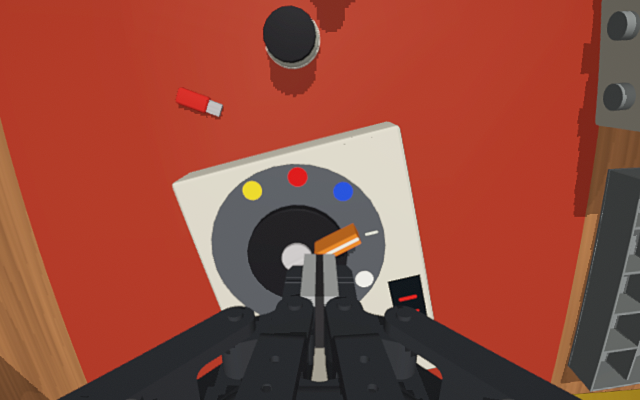

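The wrist view shows the tab at (338,240), just below the white tick at (370,233). Blue, red and yellow are on the far side, and the shut fingers stand clear of the tab on its ccw side. This fits the plan, so I'll descend beside the tab.

```bash
python3 -m jog '[0,0,-0.05,0,0,0.06, 0,0,-0.1,0,0,0.12, 0,0,-0.14,0,0,0.18, 0,0,-0.17,0,0,0.22, 0,0,-0.187,0,0,0.25, 0,0,-0.187,0,0,0.25, 0,0,-0.187,0,0,0.25]'
python3 - <<'E'
import numpy as np
A=np.array([.5655,.030]);P=np.array([.5918,.0996])
for d in [24,15,0,-15,-30,-45,-55,-60,-65]:  # world tab angle
    t=np.radians(d);u=np.array([np.cos(t),np.sin(t)]);n=np.array([-u[1],u[0]])
    f=A+.048*u+.016*n
    print(d,f.round(4),((f-P)/.8).round(4),"turn",round(np.radians(d-24)/2,3))
E
```

```text
clock: 3.65
eef_pos: [0.5904, 0.0966, 0.1541]
tool_rot: [0.543, 0.84, -0.0, -0.001]
ft_force: [0.3, -0.1, 0.0]
grip_width: -0.0004
grasp_force: 0.0
24 [0.6028 0.0641] [ 0.0138 -0.0443] turn 0.0
15 [0.6077 0.0579] [ 0.0199 -0.0522] turn -0.079
0 [0.6135 0.046 ] [ 0.0271 -0.067 ] turn -0.209
-15 [0.616 0.033] [ 0.0303 -0.0832] turn -0.34
-30 [0.6151 0.0199] [ 0.0291 -0.0997] turn -0.471
-45 [0.6108 0.0074] [ 0.0237 -0.1153] turn -0.602
-55 [ 6.061e-01 -1.000e-04] [ 0.0179 -0.1247] turn -0.689
-60 [ 0.6034 -0.0036] [ 0.0144 -0.129 ] turn -0.733
-65 [ 0.6003 -0.0067] [ 0.0106 -0.1329] turn -0.777
```

```bash
python3 -m jog '[0.008,-0.02,0,0,0,0, 0.016,-0.04,0,0,0,0, 0.02,-0.046,0,0,0,-0.052, 0.0235,-0.0515,0,0,0,-0.105, 0.027,-0.057,0,0,0,-0.157, 0.029,-0.063,0,0,0,-0.209, 0.031,-0.069,0,0,0,-0.262, 0.032,-0.076,0,0,0,-0.314, 0.032,-0.0825,0,0,0,-0.366, 0.032,-0.089,0,0,0,-0.419]'
python3 - <<'E'
from h import *
o=bot.get_obs(); print(o["eef_pos"],o["tool_rot"])
shot("scene","s2"); tips("scene",["tab_mid","pointer","green_mark","dial_axis"])
shot("side","side2"); tips("side",["tab_mid","pointer","green_mark","dial_axis"])
E
```

```text
clock: 4.48
eef_pos: [0.618, 0.0261, 0.157]
tool_rot: [0.839, 0.544, 0.003, 0.001]
ft_force: [0.2, 1.4, -1.2]
grip_width: 0.0001
grasp_force: 0.9
[0.61803714 0.02614052 0.15699297] [8.39006663e-01 5.44114570e-01 2.57864282e-03 7.10294889e-04]
scene tab_mid [([0.613, 0.014, 0.08], 0.87), ([0.642, -0.095, 0.055], 0.21)]
scene pointer [([0.637, 0.002, 0.051], 0.75)]
scene green_mark [([0.586, -0.017, 0.001], 0.54), ([0.598, -0.039, 0.056], 0.49)]
scene dial_axis [([0.569, 0.028, 0.054], 0.85)]
side tab_mid [([0.611, 0.007, 0.087], 0.58)]
side pointer [([0.634, -0.002, 0.052], 0.59)]
side green_mark [([0.598, -0.037, 0.055], 0.41)]
side dial_axis [([0.566, 0.033, 0.057], 0.66)]
```

View pics/side2.png

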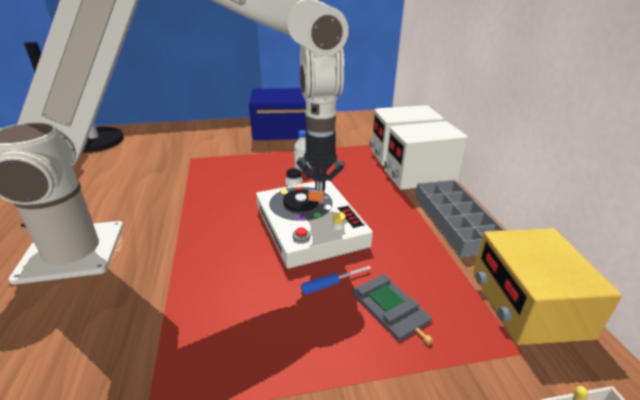

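```bash
python3 -m jog '[-0.0007,-0.0067,0,0,0,-0.052, -0.0024,-0.013,0,0,0,-0.105, -0.0048,-0.0193,0,0,0,-0.157, -0.0077,-0.0253,0,0,0,-0.209, -0.011,-0.0305,0,0,0,-0.255, -0.0125,-0.0325,0,0,0,-0.28, -0.014,-0.0343,0,0,0,-0.297, -0.0147,-0.0352,0,0,0,-0.305, -0.0154,-0.036,0,0,0,-0.314, -0.0154,-0.036,0,0,0,-0.314]'
python3 - <<'E'
from h import *
o=bot.get_obs(); print(o["eef_pos"],o["tool_rot"])
for c in ["scene","side","wrist"]:
    shot(c,c+"3"); tips(c,["tab_mid","pointer","green_mark","dial_axis"])
im=cv2.imread("pics/scene3.png")[150:270,220:400]; cv2.imwrite("pics/c3.png",cv2.resize(im,None,fx=4,fy=4,interpolation=cv2.INTER_CUBIC))
E
```

```text
clock: 5.82
eef_pos: [0.6042, -0.0027, 0.1544]
tool_rot: [0.965, 0.262, 0.0, -0.0]
ft_force: [-0.1, 0.4, -0.6]
grip_width: 0.0002
grasp_force: 0.6
[ 0.60423516 -0.00272944  0.15440859] [ 9.65123889e-01  2.61793473e-01  2.23802989e-04 -8.06001110e-05]
scene tab_mid [([0.596, -0.01, 0.083], 0.56)]
scene pointer [([0.605, -0.03, 0.054], 0.98), ([0.588, -0.015, -0.003], 0.64)]
scene green_mark [([0.597, -0.036, 0.054], 0.48)]
scene dial_axis [([0.566, 0.032, 0.053], 0.61), ([0.466, 0.179, -0.001], 0.32)]
side tab_mid [([0.593, -0.01, 0.088], 0.82)]
side pointer [([0.606, -0.035, 0.053], 0.72)]
side green_mark [([0.595, -0.037, 0.056], 0.36)]
side dial_axis [([0.566, 0.031, 0.057], 0.8)]
wrist tab_mid []
wrist pointer []
wrist green_mark [([0.599, -0.034, 0.058], 0.94)]
wrist dial_axis [([0.563, 0.033, 0.057], 0.6), ([0.468, 0.18, -0.0], 0.45)]
```

View pics/c3.png

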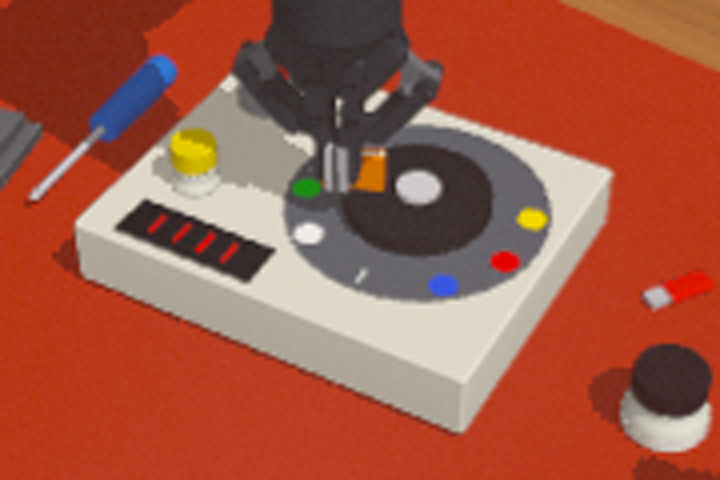

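The pointer is about 9 mm (6–7°) short of green, which sits at (306,187) in the crop. I'll push about 5 mm more, then back off.

```bash
python3 -m jog '[-0.0018,-0.0009,0,0,0,-0.017, -0.0036,-0.0019,0,0,0,-0.033, -0.0054,-0.0028,0,0,0,-0.05, -0.0054,-0.0028,0,0,0,-0.05, -0.0054,-0.0028,0,0,0,-0.05, 0.02,0.01,0,0,0,-0.05, 0.045,0.025,0.03,0,0,-0.05, 0.045,0.025,0.12,0,0,-0.05, 0.045,0.025,0.19,0,0,-0.05, 0.045,0.025,0.19,0,0,-0.05]'
python3 - <<'E'
from h import *
o=bot.get_obs(); print(o["eef_pos"],o["tool_rot"])
for c in ["scene","side","wrist"]:
    shot(c,c+"4"); tips(c,["tab_mid","pointer","green_mark","dial_axis","start_top"])
im=cv2.imread("pics/scene4.png")[150:270,220:400]; cv2.imwrite("pics/c4.png",cv2.resize(im,None,fx=4,fy=4,interpolation=cv2.INTER_CUBIC))
E
```

```text
clock: 7.4
eef_pos: [0.6393, 0.0173, 0.3036]
tool_rot: [0.977, 0.214, -0.002, -0.0]
ft_force: [1.1, -0.2, 0.3]
grip_width: 0.0002
grasp_force: 0.0
[0.63932021 0.01731907 0.30363231] [ 9.76859297e-01  2.13874697e-01 -1.86899258e-03 -1.88704733e-04]
scene tab_mid [([0.588, -0.014, 0.083], 0.76)]
scene pointer [([0.598, -0.034, 0.053], 0.89), ([0.588, -0.014, -0.001], 0.61)]
scene green_mark [([0.597, -0.036, 0.055], 0.52), ([0.642, -0.095, 0.054], 0.2)]
scene dial_axis [([0.569, 0.029, 0.057], 0.79), ([0.615, 0.332, 0.001], 0.52)]
scene start_top [([0.588, -0.016, -0.001], 0.67), ([0.587, -0.01, 0.082], 0.61)]
side tab_mid [([0.588, -0.015, 0.087], 0.76)]
side pointer [([0.599, -0.04, 0.054], 0.55)]
side green_mark [([0.697, -0.32, -0.003], 0.62), ([0.595, -0.039, 0.054], 0.45)]
side dial_axis [([0.567, 0.029, 0.054], 0.64)]
side start_top [([0.547, -0.116, 0.08], 0.6)]
wrist tab_mid [([0.586, -0.014, 0.088], 0.82)]
wrist pointer [([0.598, -0.035, 0.058], 0.56)]
wrist green_mark [([0.603, -0.037, 0.056], 0.81), ([0.572, 0.23, 0.003], 0.41)]
wrist dial_axis [([0.565, 0.034, 0.059], 0.77)]
wrist start_top []
```

View pics/c4.png

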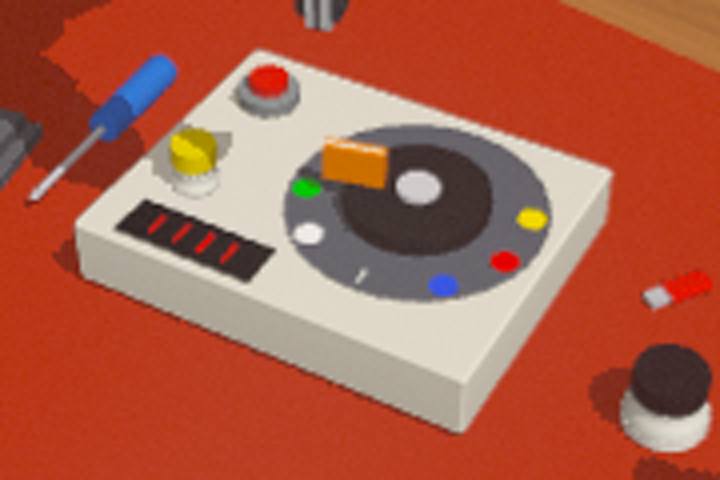

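View pics/wrist4.png

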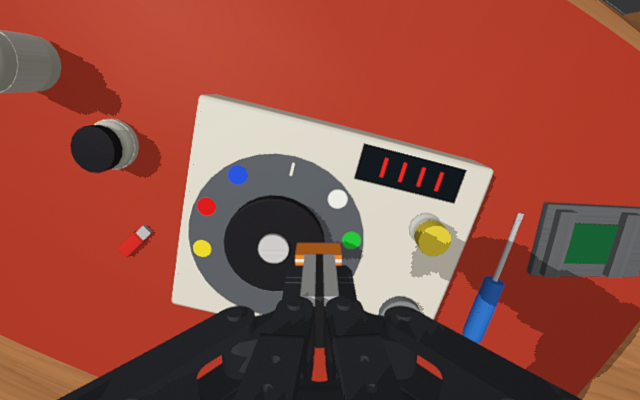

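The dial now appears to point at green: in the wrist view the tab is at (318,250) and green at (352,240). I'll check this against the depth data and measure the button.

```bash
python3 - <<'E'
from h import *
def cloud(c,n,f,pose=None):
    im=cv2.imread(f"pics/{n}.png"); d=np.load(f"pics/{n}.npy"); hsv=cv2.cvtColor(im,cv2.COLOR_BGR2HSV).astype(int)
    v,u=np.nonzero(f(hsv)&(d>0)); k=bot.calibration(c)
    q=cv2.undistortPoints(np.c_[u,v].astype(float)[:,None],np.array(k["intrinsics"]),np.array(k["dist"]))[:,0]
    z=d[v,u]; P=np.c_[q[:,0]*z,-q[:,1]*z,-z]; T=np.array(k["pose"]); return P@T[:3,:3].T+T[:3,3]
box=lambda P,a,b,r:P[np.hypot(P[:,0]-a,P[:,1]-b)<r]
for c in ["scene","side","wrist"]:
    g=box(cloud(c,c+"4",lambda h:(abs(h[...,0]-60)<15)&(h[...,1]>150)),.598,-.037,.02)
    r=box(cloud(c,c+"4",lambda h:((h[...,0]<6)|(h[...,0]>174))&(h[...,1]>150)),.546,-.118,.018); r=r[r[:,2]>.066]
    o=box(cloud(c,c+"4",lambda h:(abs(h[...,0]-14)<6)&(h[...,1]>150)),.588,-.014,.035); o=o[o[:,2]>.07]
    print(c,"green",len(g),g.mean(0).round(4),"btn",len(r),(np.r_[r.mean(0),r[:,2].max()]).round(4) if len(r) else "")
    if len(o)>10:
        m=o[:,:2].mean(0);e=np.linalg.svd(o[:,:2]-m,full_matrices=False)[2][0];e*=np.sign(e[0]);print(" tab",len(o),m.round(4),"ang",np.degrees(np.arctan2(e[1],e[0])).round(1))
E
```

```text
scene green 24 [ 0.5998 -0.0369  0.0549] btn 63 [ 0.5482 -0.116   0.0741  0.0785]
 tab 143 [ 0.5878 -0.0044] ang -60.9
side green 6 [ 0.5969 -0.0366  0.0567] btn 59 [ 0.5424 -0.1263  0.076   0.0791]
 tab 88 [ 0.5829 -0.0171] ang -58.9
wrist green 245 [ 0.5985 -0.0356  0.0582] btn 0 
 tab 589 [ 0.5874 -0.0042] ang -63.2
```

The tab is at about -63°, within 2° of green. Button top is at (0.546, -0.118, 0.078). I'll move above it and part-way down.

```bash
python3 -m jog '[-0.117,-0.169,0,0,0,0, -0.117,-0.169,0,0,0,0, -0.117,-0.169,0,0,0,0, -0.117,-0.169,0,0,0,0, -0.117,-0.169,0,0,0,0, -0.117,-0.169,-0.05,0,0,0, -0.117,-0.169,-0.1,0,0,0, -0.117,-0.169,-0.15,0,0,0, -0.117,-0.169,-0.165,0,0,0, -0.117,-0.169,-0.165,0,0,0]'
python3 - <<'E'
from h import *
shot("scene","s5"); shot("side","side5")
a=cv2.imread("pics/s5.png")[130:250,220:380]; b=cv2.imread("pics/side5.png")[140:260,240:400]
cv2.imwrite("pics/c5.png",cv2.resize(np.hstack([a,b]),None,fx=2.5,fy=2.5,interpolation=cv2.INTER_CUBIC))
tips("side",["start_top","pointer","green_mark"])
E
```

```text
clock: 9.13
eef_pos: [0.5438, -0.1173, 0.1669]
tool_rot: [0.977, 0.213, -0.004, -0.002]
ft_force: [-0.7, -0.0, -0.4]
grip_width: 0.0004
grasp_force: 0.0
side start_top [([0.698, -0.321, 0.0], 0.56)]
side pointer []
side green_mark [([0.595, -0.038, 0.054], 0.43)]
```

View pics/c5.png

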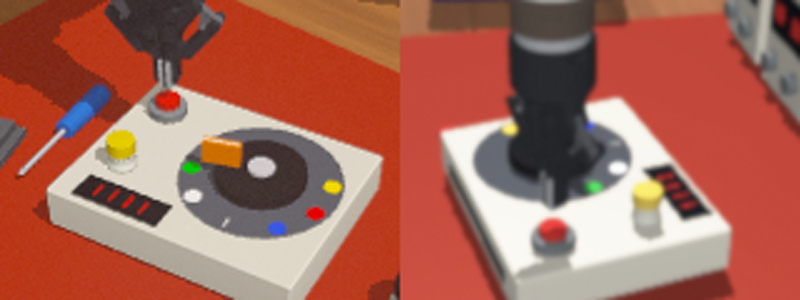

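The fingertips hang just above the button in both views: scene at (165,88) over (168,102), side at (553,205) over (553,228). I'll press now.

```bash
python3 -m jog '[0.002,-0.001,-0.01,0,0,0, 0.002,-0.001,-0.016,0,0,0, 0.002,-0.001,-0.02,0,0,0, 0.002,-0.001,-0.023,0,0,0, 0.002,-0.001,-0.026,0,0,0, 0.002,-0.001,-0.028,0,0,0, 0.002,-0.001,-0.028,0,0,0]'
```

```text
clock: 9.97
eef_pos: [0.5479, -0.1189, 0.1487]
tool_rot: [0.977, 0.213, -0.0, -0.0]
ft_force: [-0.9, 0.3, 2.2]
grip_width: -0.0001
grasp_force: 0.9
```

```bash
python3 -m jog '[0,0,-0.002,0,0,0, 0,0,-0.004,0,0,0, 0,0,-0.006,0,0,0, 0,0,-0.006,0,0,0, 0,0,-0.006,0,0,0]'
```

```text
clock: 10.38
eef_pos: [0.5481, -0.1189, 0.1444]
tool_rot: [0.977, 0.213, 0.0, 0.0]
ft_force: [-2.5, 0.5, 5.0]
grip_width: -0.0002
grasp_force: 2.2
```

```bash
python3 -m jog '[0,0,-0.002,0,0,0, 0,0,-0.004,0,0,0, 0,0,-0.004,0,0,0, 0,0,-0.004,0,0,0]'
```

```text
clock: 10.72
eef_pos: [0.5481, -0.1189, 0.1434]
tool_rot: [0.977, 0.213, 0.001, 0.0]
ft_force: [-6.2, 1.9, 17.1]
grip_width: -0.0
grasp_force: 8.6
```

The force jumped to 17 N, so the button is on its stop. I'll lift off.

```bash
python3 -m jog '[0,0,0.02,0,0,0, 0,0,0.06,0,0,0, 0,0,0.11,0,0,0, 0,0,0.16,0,0,0, -0.06,-0.06,0.18,0,0,0, -0.12,-0.12,0.18,0,0,0, -0.12,-0.12,0.18,0,0,0, -0.12,-0.12,0.18,0,0,0, -0.12,-0.12,0.18,0,0,0]'
python3 - <<'E'
from h import *
for c in ["scene","side"]:
    shot(c,c+"6"); tips(c,["pointer","green_mark","start_top","flux_jar"])
a=cv2.imread("pics/scene6.png")[130:250,220:380]; b=cv2.imread("pics/side6.png")[140:260,240:400]
cv2.imwrite("pics/c6.png",cv2.resize(np.hstack([a,b]),None,fx=2.5,fy=2.5,interpolation=cv2.INTER_CUBIC))
E
```

```text
clock: 11.47
eef_pos: [0.4503, -0.2169, 0.2852]
tool_rot: [0.978, 0.211, 0.0, 0.0]
ft_force: [-0.6, 0.1, 1.7]
grip_width: -0.0
grasp_force: 0.0
scene pointer [([0.595, -0.036, 0.052], 0.78)]
scene green_mark [([0.597, -0.037, 0.055], 0.41)]
scene start_top [([0.544, -0.121, 0.074], 0.38)]
scene flux_jar []
side pointer [([0.599, -0.038, 0.05], 0.91), ([0.581, 0.227, -0.003], 0.49)]
side green_mark [([0.598, -0.036, 0.056], 0.51)]
side start_top [([0.545, -0.119, 0.077], 0.45)]
side flux_jar [([0.641, -0.098, 0.056], 0.46)]
```

View pics/c6.png

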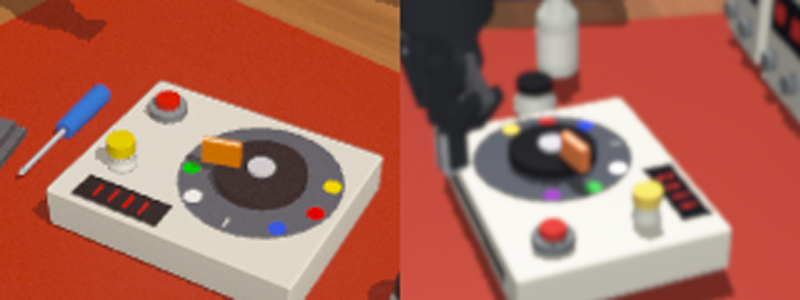

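The tab points at green in both views: scene tab (222,152) with green (191,168), side tab (575,150) with green (595,187). The button is up, the jar has not moved and the arm is clear, so I'll hand in.

```bash
python3 -c "
from workcell import bot
print(bot.job_done())"
```

```text
the job is handed in; nothing more can be done
None
```

I pushed the dial's tab round to the green mark (pointer about 2 mm from its centre in the last camera check), pressed the start button to its stop and let it come back up, and handed the job in at about 12 s; no verdict came back.

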